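Open the ratchet clamp on the pneumatic cylinder

TASK

Two bar clamps stand on the bench, one holding the pneumatic cylinder, the other a valve block. Open the cylinder's clamp so that the cylinder can be taken out: with a fingertip press the release lever on its sliding jaw and, keeping it pressed, push the jaw all the way back along its rail to the end stop, then let go. Leave the cylinder lying where it is, without lifting it, and leave the other clamp and the things around alone.

Things in the scene. Friction and masses are not known exactly. Their poses are not given: they have to be found in the camera images.
- clamp_cyl: bench bar clamp holding the cylinder, bolted down: steel rail 310 mm long, 50 mm wide, top 34 mm above the bench, with a toothed rack (10 mm pitch) down its middle. Fixed jaw at the -x end, then the work, the sliding jaw, and a low end stop across the rail at the +x end. Origin on the bench under mid-rail; x runs along the rail the way the sliding jaw opens, z up
- clamp_cyl_jaw (a joint): sliding jaw of that clamp (m): 0 clamped on the cylinder, grows as it is pushed back (+x of the clamp), 0.1 at the end stop. Grey plate 60 mm wide, 16 thick, top 56 mm above the rail; carriage 85 mm long behind it. Locked against opening (gives under 2 mm) while the lever is up; slides with about 2 N when released; let go half-way it locks within 10 mm
- clamp_cyl_lever (a joint): release lever on that jaw (rad): 0 up (ratchet engaged), 0.26 fully down; the ratchet is clear of the rack from about 0.2. Springs back to 0 when let go: about 4 to 6 N on the middle of the thumb plate starts it, 7 N holds it fully down. It tips about a pin 38 mm on the jaw side of the thumb plate's centre, 18 mm above the rail
- clamp_cyl_thumb (a point): centre of the top of that lever's thumb plate: steel, 46 mm long (along the rail), 34 wide, behind the jaw plate, 62 mm above the bench when up, sloping up 0.15 rad to clamp's +x; sinks 10 mm when pressed and moves with the jaw. A 9 mm high lip stands at its +x end, 20 mm from this point, to push against. 67 mm of room to the jaw plate; nothing above
- clamp_valve: bench bar clamp holding the valve block, bolted down: steel rail 310 mm long, 50 mm wide, top 34 mm above the bench, with a toothed rack (10 mm pitch) down its middle. Fixed jaw at the -x end, then the work, the sliding jaw, and a low end stop across the rail at the +x end. Origin on the bench under mid-rail; x runs along the rail the way the sliding jaw opens, z up
- clamp_valve_jaw (a joint): sliding jaw of that clamp (m): 0 clamped on the valve block, grows as it is pushed back (+x of the clamp), 0.11 at the end stop. Grey plate 60 mm wide, 16 thick, top 56 mm above the rail; carriage 85 mm long behind it. Locked against opening (gives under 2 mm) while the lever is up; slides with about 2 N when released; let go half-way it locks within 10 mm
- clamp_valve_lever (a joint): release lever on that jaw (rad): 0 up (ratchet engaged), 0.26 fully down; the ratchet is clear of the rack from about 0.2. Springs back to 0 when let go: about 4 to 6 N on the middle of the thumb plate starts it, 7 N holds it fully down. It tips about a pin 38 mm on the jaw side of the thumb plate's centre, 18 mm above the rail
- clamp_valve_thumb (a point): centre of the top of that lever's thumb plate: steel, 46 mm long (along the rail), 34 wide, behind the jaw plate, 62 mm above the bench when up, sloping up 0.15 rad to clamp's +x; sinks 10 mm when pressed and moves with the jaw. A 9 mm high lip stands at its +x end, 20 mm from this point, to push against. 67 mm of room to the jaw plate; nothing above
- cylinder_mid (a point): middle of the barrel of the pneumatic cylinder: square aluminium barrel 46 mm wide and 100 mm long, grey end caps 54 mm square, a steel piston rod out of one end, lying across the rail between the jaws (0.8 kg); the point is 23 mm above the rail. Loose once unclamped; it stays lying on the rail
- valve_mid (a point): middle of the valve block: ribbed aluminium block 36 mm wide and 80 mm long, 40 mm high, with a black solenoid box 34 mm long at one end, lying across the rail of the other clamp; the point is 20 mm above the rail
- fitting: bystander: brass hexagon pipe fitting, 33 mm across, 30 mm high, standing; origin under its centre
- clevis: bystander: dark steel rod-end fork, 24 x 24 mm, 48 mm high, standing; origin under its centre
- bearing: bystander: steel bearing ring 52 mm across, 16 mm high, lying flat; origin under its centre
- spanner: bystander: spanner 195 mm long, lying; x axis along it
- driver: bystander: screwdriver 200 mm long, lying; x axis along it
- grease: bystander: closed jar 64 mm across, 75 mm high; origin under its centre
- tape: bystander: roll of black tape 90 mm across, 20 mm high, lying flat; origin under its centre
Things that resemble listed ones, but are neither listed nor needed, are in the scene too. What is shaped like the part that bears cylinder_mid but orange or red is not meant.

How it is judged (in metres and radians):
On the way, in this order (a step that is already met when the one before it is completed fails the run):
1. the release lever of the cylinder's clamp is pressed while its jaw still stands at the cylinder (value of joint clamp_cyl_lever above 0.13 rad and value of joint clamp_cyl_jaw below 0.015 m), for 0.05 s.
2. with the lever pressed, the jaw is pushed back past the middle of its travel (value of joint clamp_cyl_jaw above 0.05 m and value of joint clamp_cyl_lever above 0.1 rad).
At the end, for the whole second after the job is handed in: the jaw of the cylinder's clamp stands within 8 mm of its end stop, its lever has sprung back up (under 0.05 rad), jaw at rest; the cylinder lies on the rail within 15 mm of where it was, not tipped by more than 0.12 rad (value of joint clamp_cyl_jaw above 0.092 m and value of joint clamp_cyl_lever below 0.05 rad and distance of cylinder_mid from where it was at the start of the episode below 0.015 m and angle between cylinder_mid's own z axis and vertical below 0.12 rad and velocity of joint clamp_cyl_jaw between -0.01 and 0.01 m/s); the robot touches nothing.
It fails at once if the cylinder is lifted, tipped or shoved (15 mm up, 0.25 rad, 30 mm away) (distance of cylinder_mid from where it was at the start of the episode above 0.03 m or z of cylinder_mid in the frame of clamp_cyl above 0.072 m or angle between cylinder_mid's own z axis and vertical above 0.25 rad).
It fails at once if the other clamp is touched into opening: its lever pressed (0.1 rad), its jaw moved by 6 mm, or its valve block moved by 10 mm (value of joint clamp_valve_lever above 0.1 rad or value of joint clamp_valve_jaw above 0.006 m or distance of valve_mid from where it was at the start of the episode above 0.01 m).
It fails at once if a bystander is moved by more than 20 mm (distance of any of fitting, clevis, bearing, spanner, driver, grease, tape from where it was at the start of the episode above 0.02 m).
It also fails if it takes over 32 s, if anything falls off the work surface, if the arm or the gripper's body presses on something with over 40 N, if the wrist force passes 120 N, or if a joint passes its speed limit or range.

ROBOT

A 6-joint arm with a two-finger parallel gripper is mounted at the origin on the work surface. World frame = base frame: x ahead of the robot, y to its left, z up, the work surface at z = 0. Lengths are in m, angles in degrees, forces in N, time in s.
With the tool pointing down it reaches from about 0.25 to 0.725 m from the base axis. Payload 9.7 kg.
Tool frame: the origin (TCP) lies at the very end of the fingers, on their centre line; the grasp point (between the pads) lies 19 mm behind it (bot.pinch_z is the distance from the TCP to the grasp point, in m); x points along the fingers, z is the direction in which the jaws open and shut, and the axes are right-handed (so a half turn about x gives the same grasp; the last joint's range is limited). The gripper opens to 85 mm and grips with 20 to 120 N. Pads are 22 mm wide; open, the fingers measure 114 mm over their backs; the gripper's body (76 mm by 85 mm) begins 54 mm behind the grasp point. The pads swing forward as they close: fully open they stand 13 mm farther back than shut.
Start: joints at [-64.171, 4.979, 10.078, 95.1, 0, 90], TCP at [0.24, -0.495, 0.231] pointing down, gripper open.
Joint ranges: [-179.16, 179.16], [-48.56, 103.87], [-65.8, 70.77], [-126.05, 130.52], [-82.76, 87.17], [-180, 180]. Speed limits (degrees/s): [127.2, 127.2, 147.25, 180, 180, 180].

INTERFACE

Orientations are given as [roll, pitch, yaw] about the fixed x, y, z axes, in that order (R = Rz(yaw) Ry(pitch) Rx(roll)).
In Python, from workcell import bot gives the robot as it stands.
- The arm moves only by the tool play_rows, never from a script. Its argument "rows" is a list of rows, each a list of 3 entries, a list of its own where there are three numbers: the shift along the tool's x, y, z in cm, then the turn about the tool's x in degrees, then the finger opening in cm, from 0 to 8.54. A call has 1 to 12 rows; each row is the pose to reach, as a shift and turn from the pose commanded when the call began, along the tool's axes at that moment; what a row does not reach only later rows make up. A row lasts 1/12 s, in which the tool goes at most 41.7 mm and 7.16 degrees, less where a joint would pass 70% of its speed; a pose out of reach is approached as far as the arm can. A call with a gripper value outside its range is refused whole. The fingers move at their own pace and stop on an object; "squeeze" is the grip in N (left out, the last holds). Time passes only in rows, so rows that repeat a pose let the fingers close. It gives the time, the measured TCP pose, the force and the opening at its end, in the units of the state.
- bot.get_obs(): the state, without advancing time (a new reading comes with each control period).
- bot.camera(name): name is "scene" or "top"; returns (picture, depth): 480x640x3 uint8, blue, green, red; 480x640 float32, m along the optical axis (not along the pixel's ray), 0 where there is no reading.
- bot.camera_model(name): a dict with "fx", "fy", "cx", "cy" (pixels), "origin" and "attitude" of the camera in the world. Camera axes: x right, y down, z forward; pixel columns grow to the right and rows downward; lengths in m; the calibration is good to about 2 mm. A picture is of the moment at which its call begins. camera_model takes no time and is no camera call.
- bot.job_done(): hands the job in, once; it reports no verdict.
The state is a dict: "time": time; "q": joint angles; "qd": joint speeds; "joint_efforts": joint torques, N m; "ee_pos": TCP position; "tcp_rot": TCP orientation; "wrist_force": force on the tool from outside, world axes, zero at the start; "torque": the same for the moment, N m; "opening": finger opening in m.
Only numpy, scipy, OpenCV 4.12 (cv2) and the standard library are available. Lean on these libraries where they do the work, as an engineer would, in place of code of your own. Each camera call takes 0.05 s, during which the arm holds its last target.

## Working session

There is one attempt and no reset: what is moved stays moved. The work goes in short steps, Python scripts to look and compute and a tool call to move; the robot and the scene stay as the last step left them, time stands still between calls to the robot, and variables do not carry over. Pictures are saved under pics/ and viewed, and the job is handed in when it is done.

Besides the shell and the picture viewer there is one more tool, called after "Call:" as name(argument=value, ...), one argument or row to a line, values as JSON. play_rows: Moves the arm, as the interface text tells. Its arguments: {"type":"object","properties":{"rows":{"type":"array"},"squeeze":{"type":"number"}},"required":["rows"]}

```bash
mkdir -p pics
cat > h.py <<'E'
import numpy as np, cv2
from workcell import bot
def snap(n,tag):
    im,d=bot.camera(n); cv2.imwrite(f'pics/{tag}.png',im); np.save(f'pics/{tag}.npy',d); return im,d
E
python3 - <<'E'
from h import *
for n in('scene','top'):
    snap(n,n+'0'); print(bot.camera_model(n))
o=bot.get_obs(); print(o)
E
```

```text
{'fx': 495.4523182384475, 'fy': 495.4523182384475, 'cx': 323.22099303853486, 'cy': 238.34894230773713, 'origin': array([ 1.11597063, -0.06428313,  0.96815247]), 'attitude': array([-145.1601644 ,   -0.59975623,   84.90491643])}
{'fx': 449.24949290760657, 'fy': 449.24949290760657, 'cx': 322.17377066623675, 'cy': 235.37909071981287, 'origin': array([ 0.33453285, -0.02166788,  1.08085877]), 'attitude': array([-172.69856353,    1.06661284,  -91.2300323 ])}
{'time': 0.1, 'q': array([-6.41709714e+01,  5.00770816e+00,  1.00391682e+01,  9.50979255e+01,
        2.13606622e-03,  9.00012179e+01]), 'qd': array([ 0.01392808, -0.03309101,  0.21654408, -0.01164949,  0.00513358,
       -0.10938534]), 'joint_efforts': array([ 4.96511359e-05, -5.21561623e+01,  4.65653908e+01,  1.60803128e-02,
       -3.04919251e-05,  6.38166938e-06]), 'ee_pos': array([ 0.23955354, -0.49487587,  0.23065782]), 'tcp_rot': array([178.16048236,  89.93350018, 113.98829184]), 'wrist_force': array([-0.09145662, -0.13760723,  0.1804318 ]), 'torque': array([-0.00608591,  0.01790599, -0.00095445]), 'opening': 0.08532904929855502}
```

View pics/scene0.png

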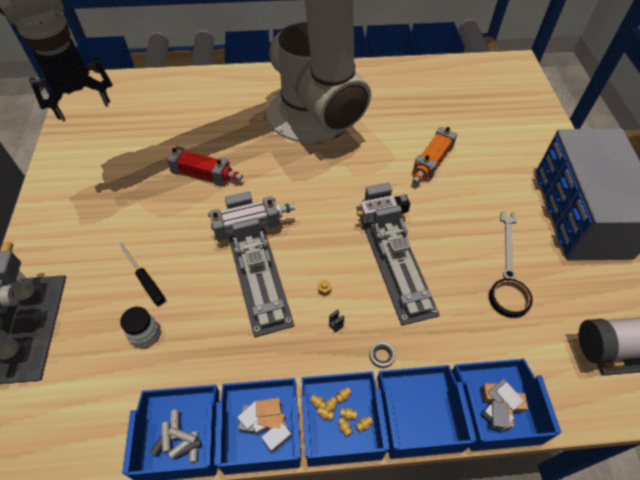

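View pics/top0.png

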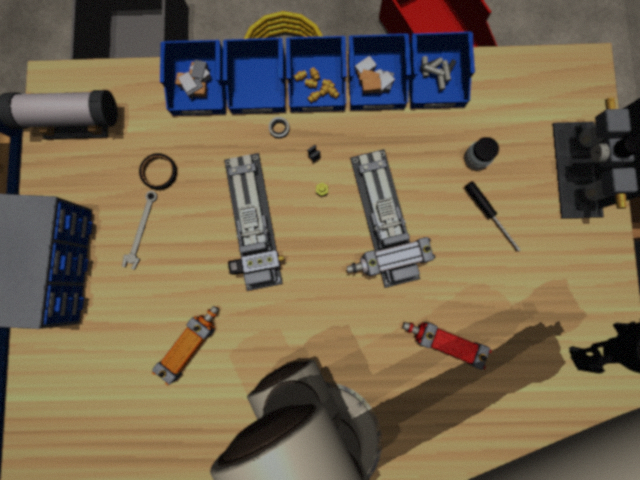

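The cylinder's clamp is the one at top (385,215) and scene (255,265). The valve clamp is at top (250,220). I'll enlarge both.

Run:
```python
import cv2
a=cv2.imread('pics/top0.png')[140:295,330:450]; cv2.imwrite('pics/c1.png',cv2.resize(a,None,fx=3.8,fy=3.8,interpolation=cv2.INTER_CUBIC))
a=cv2.imread('pics/scene0.png')[185:340,200:310]; cv2.imwrite('pics/c2.png',cv2.resize(a,None,fx=3.8,fy=3.8,interpolation=cv2.INTER_CUBIC))
```

```text
(no output)
```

View pics/c1.png

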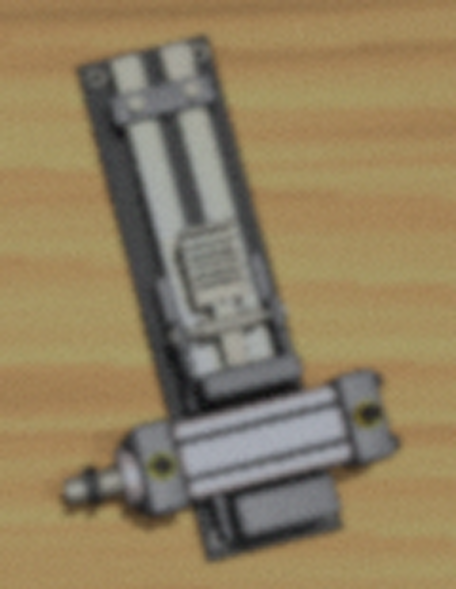

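View pics/c2.png

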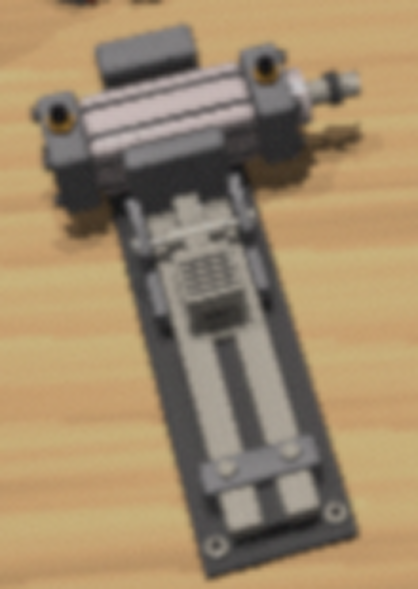

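```bash
cat >> h.py <<'E'
from scipy.spatial.transform import Rotation as R
def pix(n,u,v,z):
    m=bot.camera_model(n); r=R.from_euler('xyz',m['attitude'],degrees=True).as_matrix()@np.array([(u-m['cx'])/m['fx'],(v-m['cy'])/m['fy'],1.])
    o=np.array(m['origin']); return o+r*(z-o[2])/r[2]
def dep(n,u,v,d):
    m=bot.camera_model(n);z=d[int(round(v)),int(round(u))]
    return np.array(m['origin'])+R.from_euler('xyz',m['attitude'],degrees=True).as_matrix()@np.array([(u-m['cx'])/m['fx']*z,(v-m['cy'])/m['fy']*z,z])
E
python3 - <<'E'
from h import *
dt=np.load('pics/top0.npy');ds=np.load('pics/scene0.npy')
np.set_printoptions(precision=4,suppress=True)
T=lambda x,y:(330+x/3.8-.37,140+y/3.8-.37)
S=lambda x,y:(200+x/3.8-.37,185+y/3.8-.37)
for nm,x,y,z in [('thumb c',213,262,.062),('lip mid',208,229,.07),('plate -x end',220,298,.058),('baseTL',80,68,.006),('baseTR',207,37,.006),('baseBL',208,560,.006),('baseBR',340,525,.006),('stopL',113,104,.045),('stopR',213,90,.045),('jaw',252,378,.09),('fixjaw',290,505,.09)]:
    print('T',nm,pix('top',*T(x,y),z),dep('top',*T(x,y),dt))
for nm,x,y,z in [('thumb c',210,272,.062),('baseBL',208,575,.006),('baseBR',355,533,.006),('jaw top',175,148,.09),('fix top',148,50,.09),('lip top',217,305,.07)]:
    print('S',nm,pix('scene',*S(x,y),z),dep('scene',*S(x,y),ds))
E
```

```text
T thumb c [ 0.5241 -0.1528  0.062 ] [ 0.5236 -0.1524  0.0648]
T lip mid [ 0.5428 -0.1496  0.07  ] [ 0.5418 -0.1489  0.0749]
T plate -x end [ 0.5026 -0.1567  0.058 ] [ 0.5024 -0.1565  0.0593]
T baseTL [ 0.6644 -0.079   0.006 ] [ 0.6634 -0.0788  0.0092]
T baseTR [ 0.6829 -0.162   0.006 ] [ 0.6828 -0.1619  0.0063]
T baseBL [ 0.3458 -0.1494  0.006 ] [ 0.3458 -0.1502 -0.0007]
T baseBR [ 0.3657 -0.2325  0.006 ] [ 0.3657 -0.2324  0.0067]
T stopL [ 0.6287 -0.0968  0.045 ] [ 0.631  -0.0974  0.0369]
T stopR [ 0.636  -0.1593  0.045 ] [ 0.6398 -0.161   0.0322]
T jaw [ 0.4497 -0.1691  0.09  ] [ 0.4494 -0.1688  0.0926]
T fixjaw [ 0.3754 -0.1879  0.09  ] [ 0.3754 -0.1881  0.0887]
S thumb c [ 0.5235 -0.1508  0.062 ] [ 0.5249 -0.1506  0.0642]
S baseBL [ 0.6842 -0.1593  0.006 ] [ 0.6853 -0.159   0.0086]
S baseBR [ 0.666  -0.0779  0.006 ] [ 0.668  -0.0779  0.0103]
S jaw top [ 0.4546 -0.1674  0.09  ] [ 0.4542 -0.1675  0.0895]
S fix top [ 0.3797 -0.1836  0.09  ] [ 0.377  -0.184   0.0868]
S lip top [ 0.551  -0.1464  0.07  ] [ 0.5475 -0.1469  0.0643]
```

```bash
cat > mv.py <<'E'
from h import *
import sys
np.set_printoptions(precision=4,suppress=True)
o=bot.get_obs(); M=R.from_euler('xyz',o['tcp_rot'],degrees=True).as_matrix()
print('t',o['time'],o['ee_pos'],'F',o['wrist_force'],'open',o['opening']);print('axes cols\n',M)
th=np.deg2rad(12.5); d=np.array([np.cos(th),np.sin(th),0])
print('along rail in tool',d@M)
if len(sys.argv)>3:
    g=np.array(list(map(float,sys.argv[1:4]))); print('cm',100*(g-o['ee_pos'])@M)
    # turn so tool y -> +-d
    c=M.T@d; print('turn', np.rad2deg(np.arctan2(c[2],c[1])))
E
python3 mv.py 0.528 -0.151 0.13
```

```text
t 0.1 [ 0.2396 -0.4949  0.2307] F [-0.0915 -0.1376  0.1804] open 0.08532904929855502
axes cols
 [[-0.0005  0.9001  0.4357]
 [ 0.0011  0.4357 -0.9001]
 [-1.      0.     -0.0012]]
along rail in tool [-0.0002  0.9731  0.2305]
cm [ 10.0886  40.9445 -18.3741]
turn 13.32780195069307
```

Call:
play_rows(
  rows=[
    [[0,4,-1.8],3,4],
    [[0,8,-3.6],6,2],
    [[1,12,-5.4],9,0],
    [[2,15.5,-7],12,0],
    [[3,19,-8.5],13.3,0],
    [[4,22.5,-10.1],13.3,0],
    [[5,26,-11.7],13.3,0],
    [[6,29.5,-13.3],13.3,0],
    [[7,33,-14.8],13.3,0],
    [[8,36,-16.2],13.3,0],
    [[9,39,-17.5],13.3,0],
    [[10,41,-18.4],13.3,0],
  ],
)

```text
time: 1.1
ee_pos: [0.5298, -0.1484, 0.1303]
tcp_rot: [-159.0, 90.0, 123.7]
wrist_force: [0.2, -0.2, 0.2]
opening: 0.0
```

```bash
python3 - <<'E'
from h import *
a,_=snap('scene','s1');b,_=snap('top','t1')
a=a[170:330,190:330];b=b[130:290,330:470]
cv2.imwrite('pics/c3.png',cv2.resize(np.hstack([a,b]),None,fx=2.8,fy=2.8,interpolation=cv2.INTER_CUBIC))
E
python3 mv.py 0.5287 -0.151 0.075
```

```text
t 1.2 [ 0.5291 -0.148   0.1287] F [-0.8062 -0.6958 -0.5844] open -7.0954517584369e-05
axes cols
 [[-0.0032  0.9754  0.2204]
 [ 0.0015  0.2204 -0.9754]
 [-1.     -0.0028 -0.0021]]
along rail in tool [-0.0028  1.      0.0041]
cm [ 5.3714 -0.0949  0.2959]
turn 0.23363441382283523
```

View pics/c3.png

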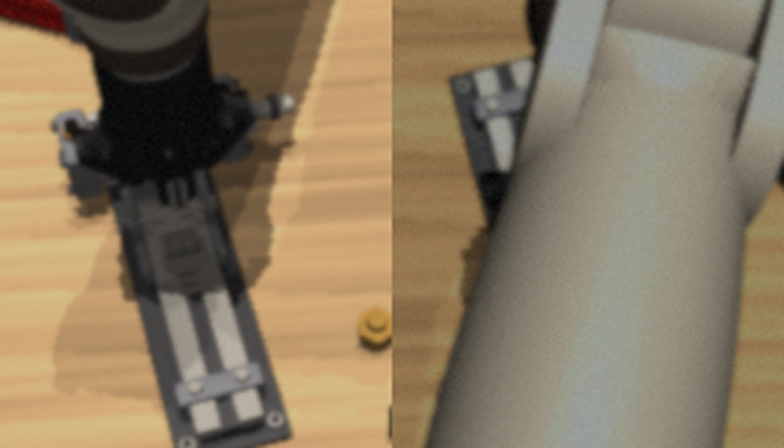

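The fingertip (left panel ~(178,195)) hangs above the thumb plate, in line with the rail. I'll go down to just above the plate next.

Call:
play_rows(
  rows=[
    [[2.5,0,0.3],0,0],
    [[4.5,-0.1,0.3],0,0],
    [[5.5,-0.1,0.3],0,0],
    [[5.5,-0.1,0.3],0,0],
    [[5.5,-0.1,0.3],0,0],
  ],
)

```text
time: 1.62
ee_pos: [0.5278, -0.1543, 0.0766]
tcp_rot: [-114.5, 90.0, 168.0]
wrist_force: [-0.6, 0.3, 0.7]
opening: 0.0002
```

```bash
python3 - <<'E'
from h import *
a,_=snap('scene','s2')
a=a[190:290,210:310]
cv2.imwrite('pics/c4.png',cv2.resize(a,None,fx=5.8,fy=5.8,interpolation=cv2.INTER_CUBIC))
E
python3 mv.py 0.5287 -0.151 0.065
```

```text
t 1.6667 [ 0.5283 -0.1544  0.0774] F [-0.3813 -0.7616  0.097 ] open -7.001004770172737e-06
axes cols
 [[ 0.0009  0.9763  0.2165]
 [-0.0003  0.2165 -0.9763]
 [-1.      0.0008  0.0005]]
along rail in tool [0.0008 1.     0.    ]
cm [ 1.2366  0.1071 -0.3235]
turn 0.0007829202104131106
```

View pics/c4.png

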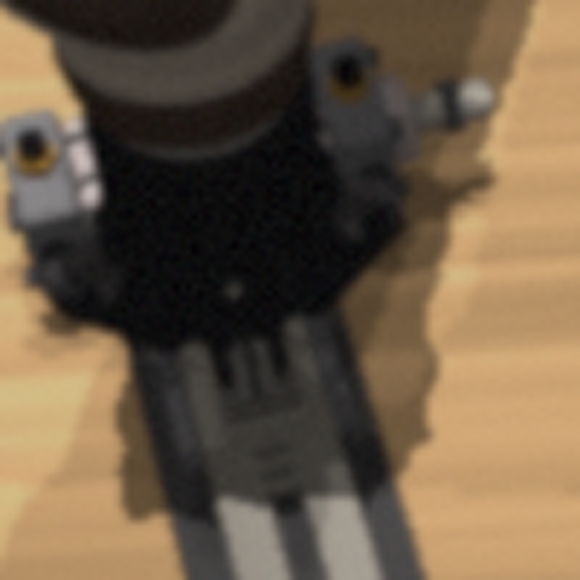

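Call:
play_rows(
  rows=[
    [[0.5,0.1,-0.3],0,0],
    [[0.8,0.1,-0.3],0,0],
    [[1.1,0.1,-0.3],0,0],
    [[1.1,0.1,-0.3],0,0],
  ],
)

```text
time: 2.0
ee_pos: [0.5283, -0.1507, 0.0649]
tcp_rot: [-114.3, 90.0, 168.3]
wrist_force: [-0.1, 0.7, -0.9]
opening: -0.0002
```

```bash
python3 mv.py 0.5287 -0.151 0.065
```

```text
t 2.0 [ 0.5283 -0.1507  0.0649] F [-0.1092  0.6565 -0.8632] open -0.00019903243868274334
axes cols
 [[-0.0004  0.9762  0.2171]
 [ 0.0001  0.2171 -0.9762]
 [-1.     -0.0004 -0.0002]]
along rail in tool [-0.0004  1.      0.0007]
cm [-0.0131  0.0293  0.0368]
turn 0.037529258810404434
```

Call:
play_rows(
  rows=[
    [[0.2,0,0],0,0],
    [[0.4,0,0],0,0],
    [[0.5,0,0],0,0],
    [[0.5,0,0],0,0],
  ],
)

```text
time: 2.33
ee_pos: [0.5291, -0.1508, 0.0607]
tcp_rot: [78.9, 89.9, 1.4]
wrist_force: [2.3, 1.0, 4.2]
opening: 0.0003
```

Call:
play_rows(
  rows=[
    [[0.2,0,0],0,0],
    [[0.3,0,0],0,0],
    [[0.3,0,0],0,0],
  ],
)

```text
time: 2.58
ee_pos: [0.5289, -0.1509, 0.0574]
tcp_rot: [63.9, 90.0, -13.6]
wrist_force: [2.2, 1.1, 5.3]
opening: -0.0003
```

Call:
play_rows(
  rows=[
    [[0.2,0,0],0,0],
    [[0.3,0,0],0,0],
    [[0.3,0,0],0,0],
  ],
)

```text
time: 2.83
ee_pos: [0.5291, -0.1509, 0.0546]
tcp_rot: [70.7, 89.9, -6.8]
wrist_force: [2.8, 1.2, 5.6]
opening: -0.0003
```

Call:
play_rows(
  rows=[
    [[0.1,0,0],0,0],
    [[0.2,0,0],0,0],
    [[0.2,0,0],0,0],
  ],
)

```text
time: 3.08
ee_pos: [0.5291, -0.1508, 0.0527]
tcp_rot: [73.0, 89.9, -4.5]
wrist_force: [4.6, 2.4, 6.2]
opening: -0.0003
```

Call:
play_rows(
  rows=[
    [[0.1,0,0],0,0],
    [[0.1,0,0],0,0],
  ],
)

```text
time: 3.25
ee_pos: [0.5291, -0.1508, 0.0519]
tcp_rot: [70.5, 89.9, -7.0]
wrist_force: [3.8, 1.8, 8.1]
opening: -0.0002
```

Call:
play_rows(
  rows=[
    [[0.1,0,0],0,0],
    [[0.1,0,0],0,0],
  ],
)

```text
time: 3.42
ee_pos: [0.5292, -0.1509, 0.0517]
tcp_rot: [68.5, 89.9, -9.0]
wrist_force: [2.2, 2.3, 12.3]
opening: -0.0001
```

The lever is on its stop: force rises to 12 N at z 0.052. Now I'll push along the rail.

Call:
play_rows(
  rows=[
    [[0,0.3,0],0,0],
    [[0,0.6,0],0,0],
    [[0,0.9,0],0,0],
    [[0,1.2,0],0,0],
    [[0,1.5,0],0,0],
    [[0,1.8,0],0,0],
    [[0,2.0,0],0,0],
    [[0,2.0,0],0,0],
  ],
)

```text
time: 4.08
ee_pos: [0.5484, -0.1465, 0.0516]
tcp_rot: [51.3, 89.9, -26.2]
wrist_force: [-0.8, 1.2, 13.9]
opening: -0.0
```

```bash
python3 - <<'E'
from h import *
a,_=snap('scene','s3')
a=a[180:340,200:340]
cv2.imwrite('pics/c5.png',cv2.resize(a,None,fx=3.7,fy=3.7,interpolation=cv2.INTER_CUBIC))
E
python3 mv.py 0.629 -0.1285 0.052
```

```text
t 4.1333 [ 0.5484 -0.1466  0.0516] F [-1.0927  1.9046 14.0901] open -7.551368326695202e-05
axes cols
 [[ 0.0013  0.9762  0.217 ]
 [-0.0004  0.217  -0.9762]
 [-1.      0.0012  0.0007]]
along rail in tool [0.0012 1.     0.0006]
cm [-0.0282  8.2556 -0.0139]
turn 0.03352651903960707
```

View pics/c5.png

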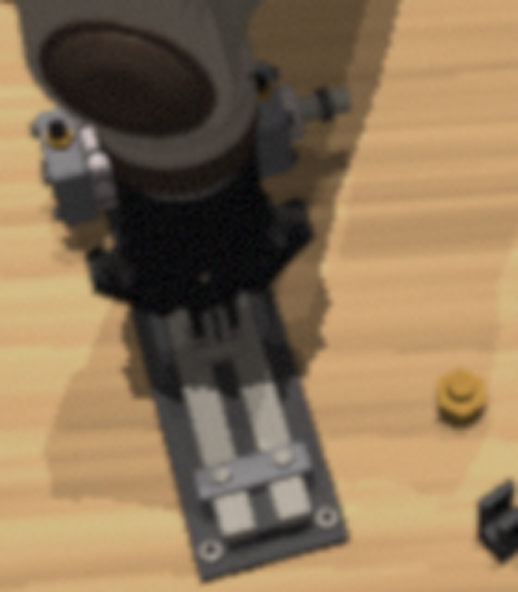

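The jaw follows: only about 2 N along the rail, and the lever is still down. I'll continue.

Call:
play_rows(
  rows=[
    [[0,0.5,0],0,0],
    [[0,1.0,0],0,0],
    [[0,1.5,0],0,0],
    [[0,2.0,0],0,0],
    [[0,2.5,0],0,0],
    [[0,3.0,0],0,0],
    [[0,3.5,0],0,0],
    [[0,4.0,0],0,0],
    [[0,4.5,0],0,0],
    [[0,5.0,0],0,0],
    [[0,5.5,0],0,0],
    [[0,5.5,0],0,0],
  ],
)

```text
time: 5.13
ee_pos: [0.6026, -0.1344, 0.0517]
tcp_rot: [68.8, 89.9, -8.7]
wrist_force: [1.4, 2.1, 13.3]
opening: 0.0002
```

```bash
python3 - <<'E'
from h import *
a,_=snap('scene','s4')
a=a[180:340,200:340]
cv2.imwrite('pics/c6.png',cv2.resize(a,None,fx=3.7,fy=3.7,interpolation=cv2.INTER_CUBIC))
E
python3 mv.py 0.629 -0.1285 0.052
```

```text
t 5.1833 [ 0.6026 -0.1344  0.0517] F [ 2.0953  3.0739 12.4289] open 9.786161394596891e-05
axes cols
 [[ 0.0019  0.9761  0.2172]
 [-0.0001  0.2172 -0.9761]
 [-1.      0.0019  0.0006]]
along rail in tool [0.0019 1.     0.0008]
cm [-0.0252  2.7087 -0.0034]
turn 0.044052309709996997
```

View pics/c6.png

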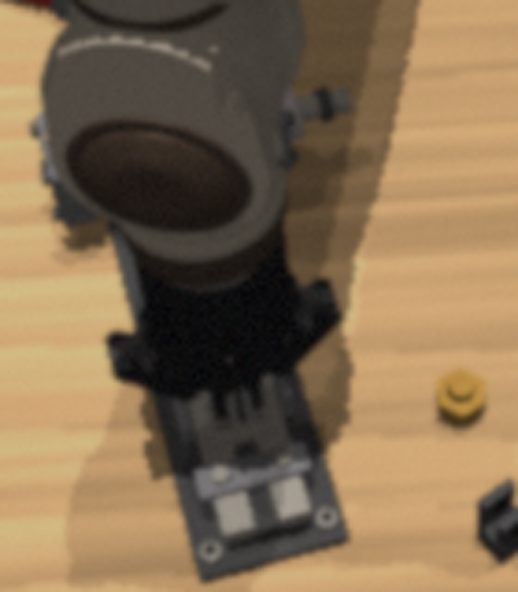

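The jaw carriage is travelling with the finger and nears the end stop (250,475). About 27 mm or more remain, so I'll go in smaller steps.

Call:
play_rows(
  rows=[
    [[0,0.4,0],0,0],
    [[0,0.8,0],0,0],
    [[0,1.2,0],0,0],
    [[0,1.6,0],0,0],
    [[0,2.0,0],0,0],
    [[0,2.2,0],0,0],
    [[0,2.2,0],0,0],
  ],
)

```text
time: 5.77
ee_pos: [0.6236, -0.1296, 0.0516]
tcp_rot: [67.0, 89.9, -10.5]
wrist_force: [0.4, 2.4, 13.0]
opening: -0.0001
```

Call:
play_rows(
  rows=[
    [[0,0.2,0],0,0],
    [[0,0.4,0],0,0],
    [[0,0.4,0],0,0],
  ],
)

```text
time: 6.02
ee_pos: [0.6269, -0.129, 0.0516]
tcp_rot: [-18.0, 90.0, -95.5]
wrist_force: [-3.9, 1.2, 14.2]
opening: 0.0
```

Call:
play_rows(
  rows=[
    [[0,0.1,0],0,0],
    [[0,0.2,0],0,0],
    [[0,0.2,0],0,0],
  ],
)

```text
time: 6.27
ee_pos: [0.6277, -0.1289, 0.0514]
tcp_rot: [-79.1, 89.9, -156.7]
wrist_force: [-8.5, -0.3, 15.8]
opening: 0.0002
```

Call:
play_rows(
  rows=[
    [[0,0.2,0],0,0],
    [[0,0.2,0],0,0],
  ],
)

```text
time: 6.43
ee_pos: [0.6298, -0.1286, 0.0512]
tcp_rot: [-71.3, 89.9, -148.8]
wrist_force: [-6.6, -0.8, 13.2]
opening: 0.0002
```

Call:
play_rows(
  rows=[
    [[0,0.2,0],0,0],
    [[0,0.2,0],0,0],
  ],
)

```text
time: 6.6
ee_pos: [0.6311, -0.1283, 0.0511]
tcp_rot: [-79.0, 89.8, -156.5]
wrist_force: [-11.3, -0.9, 14.6]
opening: -0.0
```

```bash
python3 - <<'E'
from h import *
a,_=snap('scene','s5')
a=a[180:340,200:340]
cv2.imwrite('pics/c7.png',cv2.resize(a,None,fx=3.7,fy=3.7,interpolation=cv2.INTER_CUBIC))
E
python3 mv.py
```

```text
t 6.65 [ 0.6311 -0.1284  0.051 ] F [-9.7166 -2.3452 14.8021] open 6.707246462154024e-05
axes cols
 [[-0.0034  0.9764  0.2161]
 [-0.0015  0.2161 -0.9764]
 [-1.     -0.0037  0.0007]]
along rail in tool [-0.0037  1.     -0.0003]
```

View pics/c7.png

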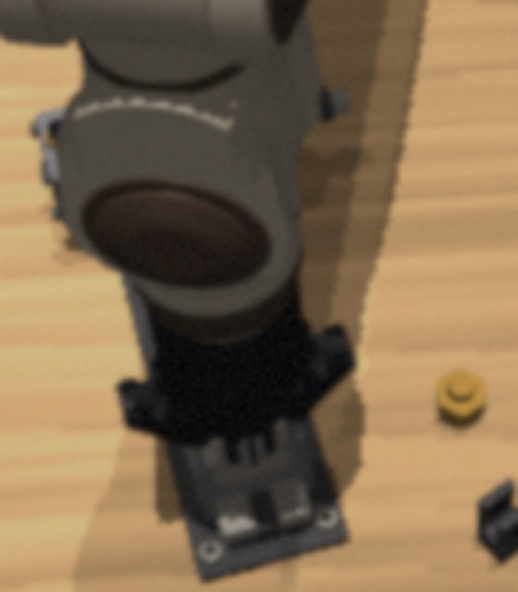

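Call:
play_rows(
  rows=[
    [[0,0.2,0],0,0],
    [[0,0.3,0],0,0],
    [[0,0.3,0],0,0],
  ],
)

```text
time: 6.9
ee_pos: [0.6314, -0.1283, 0.0508]
tcp_rot: [-87.1, 89.5, -164.6]
wrist_force: [-23.1, -4.1, 21.3]
opening: -0.0001
```

The finger is firmly against the lip with the jaw at its stop, 23 N. I'll lift straight up.

Call:
play_rows(
  rows=[
    [[-0.5,0,0],0,0],
    [[-1.0,0,0],0,0],
    [[-1.6,0,0],0,0],
    [[-2.5,0,0],0,0],
    [[-4,0,0],0,0],
    [[-6,0,0],0,0],
    [[-9,0,0],0,0],
    [[-12,0,0],0,0],
    [[-12,0,0],0,0],
  ],
)

```text
time: 7.65
ee_pos: [0.6368, -0.1275, 0.1759]
tcp_rot: [59.8, 89.7, -17.7]
wrist_force: [1.3, 0.1, 1.2]
opening: 0.0001
```

Call:
play_rows(
  rows=[
    [[0,-2,3],0,0],
    [[0,-4,7],0,0],
    [[0,-6,11],0,0],
    [[0,-9,14],0,0],
    [[0,-12,17],0,0],
    [[0,-14,20],0,0],
    [[0,-14,20],0,0],
  ],
)

```text
time: 8.23
ee_pos: [0.5386, -0.3581, 0.169]
tcp_rot: [-88.2, 89.8, -166.0]
wrist_force: [0.8, 0.3, -0.2]
opening: -0.0001
```

```bash
python3 - <<'E'
from h import *
a,d=snap('scene','s6');b,dt=snap('top','t6')
A=a[185:340,200:310];B=b[140:295,330:450]
cv2.imwrite('pics/c8.png',cv2.resize(np.hstack([A,B]),None,fx=3.4,fy=3.4,interpolation=cv2.INTER_CUBIC))
cv2.imwrite('pics/d.png',np.hstack([a,b])[::2,::2])
E
python3 mv.py
```

```text
t 8.3333 [ 0.541  -0.3541  0.1691] F [0.5266 0.7363 0.7878] open -0.0001829885445785881
axes cols
 [[-0.0022  0.9769  0.2135]
 [ 0.0009  0.2135 -0.9769]
 [-1.     -0.0019 -0.0014]]
along rail in tool [-0.0019  1.     -0.003 ]
```

View pics/c8.png

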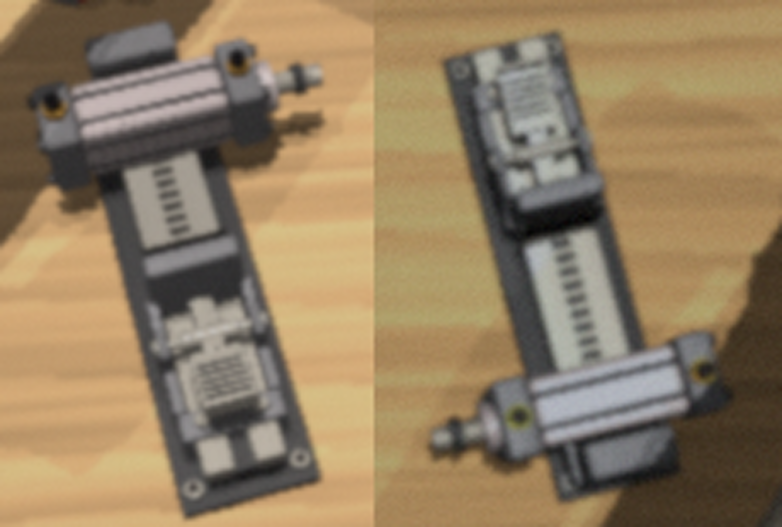

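The picture shows the jaw at the stop end, the thumb plate raised, and the cylinder in place on the rail. I'll measure the shifts.

Run:
```python
from h import *
np.set_printoptions(precision=4,suppress=True)
def rect(f,n,z):  # rail frame 0.5mm/px, origin base centre
    th=np.deg2rad(12.5); d=np.array([np.cos(th),np.sin(th)]);e=np.array([-d[1],d[0]]);c=np.array([.5147,-.1557])
    m=bot.camera_model(n);Rm=R.from_euler('xyz',m['attitude'],degrees=True).as_matrix()
    X,Y=np.meshgrid(np.arange(-.17,.17,.0005),np.arange(-.1,.1,.0005))
    P=np.stack([c[0]+X*d[0]+Y*e[0],c[1]+X*d[1]+Y*e[1],np.full_like(X,z)],-1)-np.array(m['origin'])
    p=P@Rm
    return cv2.remap(cv2.imread(f),(p[...,0]/p[...,2]*m['fx']+m['cx']).astype('f'),(p[...,1]/p[...,2]*m['fy']+m['cy']).astype('f'),1)
for n,f0,f1 in(('top','top0','t6'),('scene','scene0','s6')):
  for nm,z,xa,xb in(('thumb',.062,-.015,.035),('jaw',.09,-.075,-.05),('cyl',.08,-.125,-.075)):
    A=rect(f'pics/{f0}.png',n,z);B=rect(f'pics/{f1}.png',n,z)
    w=60 if nm!='cyl' else 160
    i=lambda x:int(round((x+.17)/.0005))
    t=A[200-w:200+w,i(xa):i(xb)]
    r=cv2.matchTemplate(B,t,cv2.TM_CCOEFF_NORMED);_,v,_,l=cv2.minMaxLoc(r)
    print(n,nm,'dx mm',(l[0]-i(xa))*.5,'dy',(l[1]-(200-w))*.5,'score',round(v,3))
```

```text
top thumb dx mm 100.0 dy 0.5 score 0.872
top jaw dx mm 99.0 dy 0.5 score 0.986
top cyl dx mm 0.0 dy 0.0 score 0.721
scene thumb dx mm 99.0 dy 0.0 score 0.894
scene jaw dx mm -15.0 dy -15.0 score 0.829
scene cyl dx mm 0.0 dy 0.0 score 0.87
```

View pics/d.png

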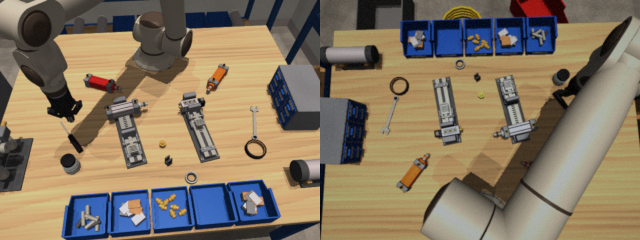

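```bash
python3 -c "
from workcell import bot
print(bot.job_done())"
```

```text
the job is handed in; nothing more can be done
None
```

The cylinder's clamp is open and the job is handed in at about 8.3 s. I pressed the release lever down to its stop with the closed fingertips (about 12 N). I kept it pressed and pushed the jaw back until it stood firmly at the end stop, then lifted straight off and moved the arm clear.

- **Jaw:** image matching before and after puts the travel at 99–100 mm in three of four comparisons. The fourth, the jaw plate in the scene camera, gave a low-score shift of −15 mm. I took that as a mismatch because the picture plainly shows the jaw at the stop.
- **Lever:** it looks sprung back up in the last picture; I did not measure its angle.
- **Cylinder:** no shift in either view (0 mm), and it is still lying on the rail.
- **Everything else:** the valve clamp and bystanders look unmoved in the last pictures, but I did not measure them. In the top view the arm hides some bystanders.
- **Arm:** it stands about 17 cm above the bench with about 1 N or less on the wrist, touching nothing.

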